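# Clamp the pickle jar: kick the lever down to lock, load, flick it up to release

### The job

Push the orange lever of the jar clamp down until its catch clicks and it stays down by itself, without forcing it past the click. Stand the amber jar with the white lid upright on the clamp's base between the open jaw and the vee, let go of it, then flick the lever back up so that the spring jaw clamps the jar upright in the vee. Leave the other things on the worktop where they are.

Things in the scene. Friction and masses are not known exactly. Their poses are not given: they have to be found in the camera images.
- clamp: Jar clamp fixed to the worktop: teal base plate 262 (its x) by 110 mm, 12 thick. Origin at worktop height, 5 mm towards +x of the plate's centre. x runs from the lever (at -x) to the white vee (at +x), z up. Orange jaw (60 mm wide) and vee stand 22 to 62 mm above the worktop. Two hinge cheeks at x = -60 mm reach 118 mm up.
- post (a point): Top of the teal catch post beside the lever, 126 mm above the worktop, at clamp x = -122 mm, y = +36 mm; the post is 32 mm along x, 10 mm wide. A black carriage on it holds the sprung steel bump that catches the lever, and a hard rubber stop for the lever just below. The carriage stands at a different height each time (34 mm range), which is not measured.
- seat (a point): Point on top of the clamp's base plate (12 mm above the worktop, clamp x = +60 mm, y = 0) where the centre of the jar's underside stands once clamped in the vee. With the jaw locked open the jar's centre has room from 0 to at least 11 mm towards the clamp's -x from here: set it down about 6 mm towards -x; the jaw then pushes it home.
- hinge (a point): Centre of the lever's hinge pin: 100 mm above the worktop, clamp x = -60 mm, y = 0. The pin lies along the clamp's y. The clamp's +x direction is from here to the seat point.
- grip (a point): Centre of the lever's orange grip (moves with the lever), 150 mm from the hinge pin. The grip is 70 mm long along the lever (115 to 185 mm from the pin), 20 mm wide (clamp y), 14 mm thick. Free air below and beside it; the catch post stands nearer the hinge.
- lever: Steel lever with orange grip; origin on the hinge. A spring holds it up (3 to 4 N at the grip). Near the bottom it must be pushed over a bump (8 to 15 N at the grip in all), snaps on a few mm and stays down; 1 to 3 mm lower is a hard stop where force climbs several N per mm. Over 25 N it bends. To release, lift the grip with 3 to 8 N; the spring then carries it up.
- nose: Small steel ball, 8 mm diameter, on the +y side of the lever bar, 80 mm from the hinge pin; origin at its centre. It rides over the sprung bump and then lands on the rubber stop. It may take 45 N, which is about 27 N of push at the grip.
- lever_angle (a joint): Lever angle, rad, growing as it is pushed down. 0 = fully up: the lever rises 0.50 rad above level towards its grip (grip centre 172 mm above the worktop); 0.50 = level. It latches, and stays, somewhere from 0.40 to 0.87, different each time: to be found by feel. Unlatched it springs back to 0; with the jar clamped it rests at about 0.18.
- jaw: Orange jaw pad, geared to the lever: it moves 55 mm per rad of lever angle towards the clamp's -x (open). Origin at worktop height below the middle of its face towards the jar. Lever up: face at clamp x = +42 mm, too narrow for the jar. The spring clamps the jar with about 7 N.
- jar: The jar to clamp: closed amber glass jar with white lid and a plain paper band, 56 mm diameter, 115 mm tall (lid: 52 mm diameter, the top 25 mm), 0.2 to 0.4 kg; origin at the centre of its underside, z up. Starts on the worktop.
- jar2: A green glass jar with a black lid, same size, origin at the centre of its underside; leave it.
- pot: Lidded aluminium pot, 180 mm diameter, 139 mm tall, origin under its centre; leave it.
- squeezer: Yellow plastic lemon squeezer, base 200 x 90 mm, its arm reaching some 165 mm up, origin under its centre; leave it.
- plate1: Lower of two stacked melamine plates, 196 mm diameter, 14 mm thick, origin under its centre; leave it.
- plate2: Upper of the two plates, 196 mm diameter, 14 mm thick, origin under its centre; leave it.
- spoon_rest: Wooden spoon rest with a wooden spoon on it, 220 x 75 mm, 20 mm tall, origin under its centre; leave it.
Mind the look-alikes: they are no part of the job. Leave any pink or turquoise look-alike of the jar alone.

How it is judged:
On the way, in this order (a step that is already met when the one before it is completed fails the run):
1. the lever is latched down and stays down with nothing touching it (value of joint lever_angle above 0.38 rad and contact force between each of the arm, the fingers and lever below 0.3 N), for 0.4 s.
2. with the lever still latched, the jar stands upright on the base between jaw and vee, let go (value of joint lever_angle above 0.38 rad and horizontal distance between jar and seat below 0.03 m and z of jar in the frame of seat below 0.004 m and angle between jar's own z axis and vertical below 0.1 rad and contact force between the fingers and jar below 0.3 N), for 0.2 s.
At the end, for the whole second after the job is handed in: The lever is up (angle below 0.30 rad), the jaw presses the jar with more than 3 N, and the jar stands upright (within 0.08 rad) and still on the base, within 6 mm of the seat point and not raised by 4 mm or more (value of joint lever_angle below 0.3 rad and contact force between jaw and jar above 3 N and horizontal distance between jar and seat below 0.006 m and z of jar in the frame of seat below 0.004 m and angle between jar's own z axis and vertical below 0.08 rad and linear speed of jar below 0.02 m/s); the robot touches nothing.
It fails at once if the lever is forced onto its stop: more than 45 N on its catch nose (about 27 N pushing at the grip) (contact force between nose and anything else above 45 N).
It fails at once if the jar is tipped by more than 0.5 rad (angle between jar's own z axis and vertical above 0.5 rad).
It fails at once if another thing on the worktop is shifted by more than 25 mm (distance of any of jar2, pot, squeezer, plate1, plate2, spoon_rest from where it was at the start of the episode above 0.025 m).
It also fails if it takes over 72 s, if anything falls off the work surface, if the arm or the gripper's body presses on something with over 40 N, if the wrist force passes 120 N, or if a joint passes its speed limit or range.

### The arm

A 6-joint arm with a two-finger parallel gripper is mounted at the origin on the work surface. World frame = base frame: x ahead of the robot, y to its left, z up, the work surface at z = 0. Lengths are in m, angles in rad, forces in N, time in s.
With the tool pointing down it reaches from about 0.425 to 0.95 m from the base axis. Payload 3.5 kg.
Tool frame: the origin (TCP) lies at the very end of the fingers, on their centre line; the grasp point (between the pads) lies behind it (ctrl.grasp_offset is the z of the grasp point in the tool frame, in m); z points along the fingers, x is the direction in which the jaws open and shut, and the axes are right-handed (so a half turn about z gives the same grasp; the last joint's range is limited). The gripper opens to 85 mm and grips with 20 to 120 N. Pads are 22 mm wide; open, the fingers measure 114 mm over their backs; the gripper's body (76 mm by 85 mm) begins 54 mm behind the grasp point. The pads swing forward as they close: fully open they stand 13 mm farther back than shut.
Start: joints at [1.092, 0.286, 1.577, -0, 1.279, -0.15], TCP at [0.218, 0.639, 0.21] pointing down, gripper open.
Joint ranges: [-2.77, 2.77], [-0.9, 2.22], [0.21, 2.48], [-1.53, 4.67], [0.24, 2.81], [-2.84, 2.84]. Speed limits (rad/s): [2.79, 2.79, 3.14, 3.14, 3.14, 3.14].

### API

Orientations are given as a unit quaternion [x, y, z, w].
In Python, from plant import ctrl gives the robot as it stands.
- The arm moves only by the shell command python3 -m jog 'ROWS' [FORCE]. ROWS is JSON, a list of rows, each an object with "grip": the closure, from 0 (fully open) to 1 (shut); "xyz": the shift along the tool's x, y, z in m, a list of three; "dr": the turn, a rotation vector about the tool's x, y, z in rad, a list of three. A call has 1 to 12 rows; each row is the pose to reach, as a shift and turn from the pose commanded when the call began, along the tool's axes at that moment; what a row does not reach only later rows make up. A row lasts 1/12 s, in which the tool goes at most 41.7 mm and 7.16 degrees, less where a joint would pass 70% of its speed; a pose out of reach is approached as far as the arm can. A call with a gripper value outside its range is refused whole. The fingers move at their own pace and stop on an object; FORCE is the grip in N (left out, the last holds). Time passes only in rows, so rows that repeat a pose let the fingers close. It gives the time, the measured TCP pose, the force and the opening at its end, in the units of the state.
- ctrl.get_state(): the state, without advancing time (a new reading comes with each control period).
- ctrl.read_camera(name): name is "side" or "top" or "wrist"; returns the picture (400x640x3 uint8, red, green, blue); there is no depth.
- ctrl.get_calibration(name): a dict with "mtx" (3x3 intrinsics, pixels), "R" (3x3) and "t" (3): a world point X has camera coordinates R X + t; the wrist camera has in their place "hand_eye" (4x4, takes a point from camera to tool coordinates, whose origin is the TCP and whose axes are the tool frame's). Camera axes: x right, y down, z forward; pixel columns grow to the right and rows downward; lengths in m; the calibration is good to about 2 mm. A picture is of the moment at which its call begins: read the wrist's pose just before it. get_calibration takes no time and is no camera call.
- ctrl.sign_off(): hands the job in, once; it reports no verdict.
The state is a dict: "time": time; "qpos": joint angles; "dq": joint speeds; "joint_efforts": joint torques, N m; "eef_pos": TCP position; "tcp_rot": TCP orientation; "contact_force": force on the tool from outside, world axes, zero at the start; "wrist_torque": the same for the moment, N m; "opening": opening from 0.0 (shut) to 1.0 (fully open).
Only numpy, scipy, OpenCV 4.12 (cv2) and the standard library are available. Lean on these libraries where they do the work, as an engineer would, in place of code of your own. Each camera call takes 0.05 s, during which the arm holds its last target.

## Working session

There is one attempt and no reset: what is moved stays moved. The work goes in short steps, Python scripts to look and compute and a shell command to move; the robot and the scene stay as the last step left them, time stands still between calls to the robot, and variables do not carry over. Pictures are saved under pics/ and viewed, and the job is handed in when it is done.

```bash
ls; mkdir -p pics
python3 - <<'E'
from plant import ctrl
import cv2
print(ctrl.get_state()); print(ctrl.grasp_offset)
for n in ("side","top","wrist"):
    c=ctrl.get_calibration(n); print(n,{k:(v.tolist() if hasattr(v,'tolist') else v) for k,v in c.items()})
    cv2.imwrite(f"pics/{n}0.png",ctrl.read_camera(n)[:,:,::-1])
E
```

```text
pics
{'time': 0.0, 'qpos': array([ 1.09202124e+00,  2.87207049e-01,  1.57820713e+00,  3.55340432e-05,
        1.27860409e+00, -1.50000130e-01]), 'dq': array([-1.18001474e-03,  2.55260003e-03,  5.91914995e-04, -2.02380864e-05,
        2.45660049e-04, -1.86863197e-03]), 'joint_efforts': array([ 5.60123244e-04, -4.05986273e+01, -2.92628467e+01, -1.11746915e-04,
        5.92244192e-03, -5.39413762e-06]), 'eef_pos': array([0.21757437, 0.63821222, 0.20900334]), 'tcp_rot': array([ 8.13293189e-01,  5.81852832e-01, -1.08846391e-03,  5.35201019e-04]), 'contact_force': array([-0.33968132, -0.64225462,  0.97990542]), 'wrist_torque': array([-0.01048837,  0.04445014, -0.00378645]), 'opening': 1.0017507755208368}
-0.0187
side {'mtx': [[463.89756237501456, 0.0, 315.96834926699614], [0.0, 463.89756237501456, 190.63225200623316], [0.0, 0.0, 1.0]], 'R': [[0.8384212574735522, -0.5449847984944409, -0.006431518206552202], [-0.33542143165544014, -0.5066496635271202, -0.794228293146291], [0.42958381976359694, 0.668055153305346, -0.6075854293344174]], 't': [-0.4740003059238776, 0.3055458576447392, 1.3620175091486264]}
top {'mtx': [[433.6663198267959, 0.0, 321.4468743781985], [0.0, 433.6663198267959, 201.32277117741666], [0.0, 0.0, 1.0]], 'R': [[0.02696420329205315, -0.9996317173217664, -0.0030596511502110372], [-0.9881945445271845, -0.026193675679598506, -0.15094844656737152], [0.1508127113592732, 0.007093735174657065, -0.9885369011897007]], 't': [-0.005676211555768796, 0.5659408726115455, 1.4506379310301407]}
wrist {'mtx': [[346.9263652593525, 0.0, 324.90963645189925], [0.0, 346.9263652593525, 196.5258407882872], [0.0, 0.0, 1.0]], 'hand_eye': [[0.999999180891012, 0.00012741518607405262, 0.00127357083587508, -0.0009066376062145665], [-0.0004915680994338222, 0.956954729705027, 0.29023680617037645, -0.07408388648723793], [-0.0011817690583413461, -0.29023719448159546, 0.9569540084880483, -0.16229476539810336], [0.0, 0.0, 0.0, 1.0]]}
```

View pics/side0.png

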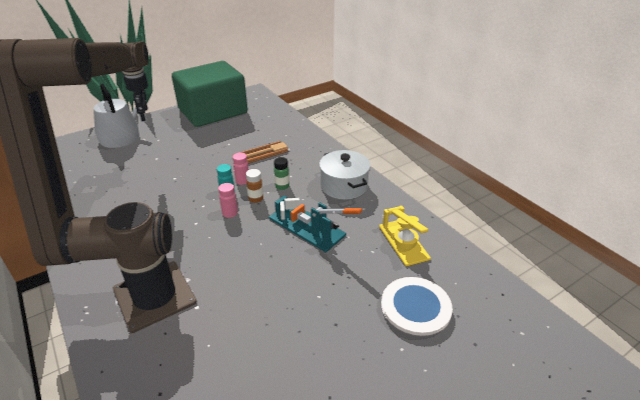

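View pics/top0.png

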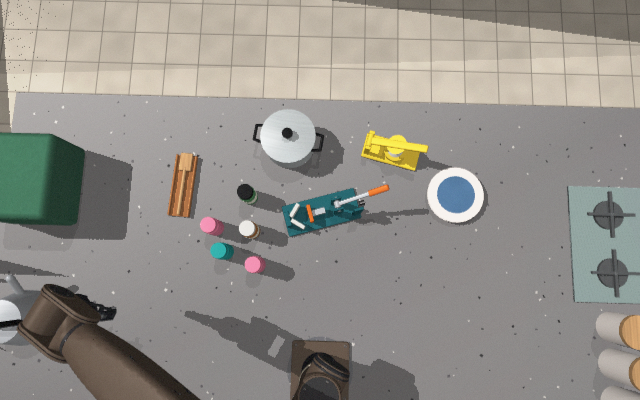

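View pics/wrist0.png

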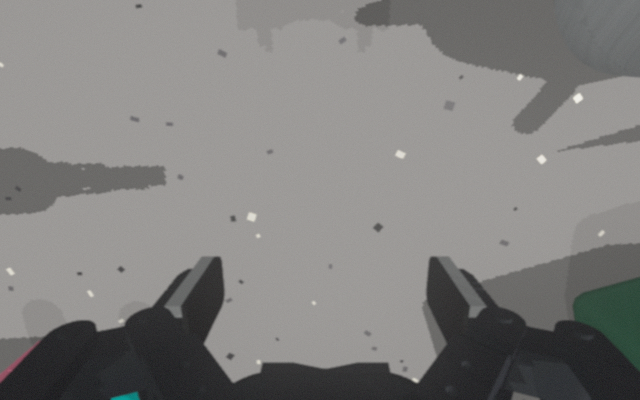

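```bash
cat > h.py <<'E'
import numpy as np, cv2
from plant import ctrl
from scipy.spatial.transform import Rotation as Rn
def ray(name,uv,st=None):
    c=ctrl.get_calibration(name); K=np.array(c["mtx"])
    d=np.linalg.inv(K)@np.array([uv[0],uv[1],1.])
    if name=="wrist":
        H=np.array(c["hand_eye"]); R=Rn.from_quat(st["tcp_rot"]).as_matrix()
        return R@H[:3,3]+st["eef_pos"], R@H[:3,:3]@d
    R=np.array(c["R"]);t=np.array(c["t"]); return -R.T@t, R.T@d
def onz(name,uv,z,st=None):
    o,d=ray(name,uv,st); return o+d*(z-o[2])/d[2]
def tri(a,b):
    (o1,d1),(o2,d2)=a,b
    s=np.linalg.lstsq(np.c_[d1,-d2],o2-o1,rcond=None)[0]
    p,q=o1+d1*s[0],o2+d2*s[1]; return (p+q)/2,np.linalg.norm(p-q)
def proj(name,X,st=None):
    c=ctrl.get_calibration(name); K=np.array(c["mtx"]); X=np.asarray(X,float)
    if name=="wrist":
        H=np.array(c["hand_eye"]); R=Rn.from_quat(st["tcp_rot"]).as_matrix()
        p=H[:3,:3].T@(R.T@(X-st["eef_pos"])-H[:3,3])
    else: p=np.array(c["R"])@X+np.array(c["t"])
    p=K@p; return p[:2]/p[2]
E
python3 - <<'E'
import cv2
t=cv2.imread('pics/top0.png');s=cv2.imread('pics/side0.png')
cv2.imwrite('pics/tc0.png',cv2.resize(t[160:280,180:400],None,fx=3.6,fy=3.6,interpolation=cv2.INTER_CUBIC))
cv2.imwrite('pics/sc0.png',cv2.resize(s[145:265,205:375],None,fx=4.6,fy=4.6,interpolation=cv2.INTER_CUBIC))
E
```

```text
(no output)
```

View pics/tc0.png

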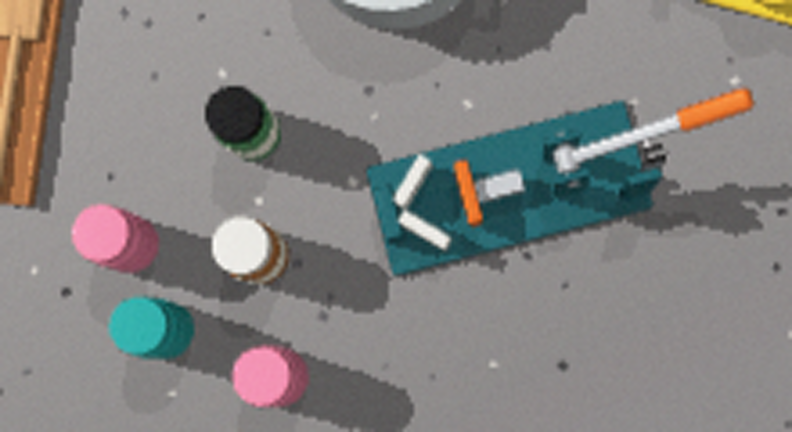

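View pics/sc0.png

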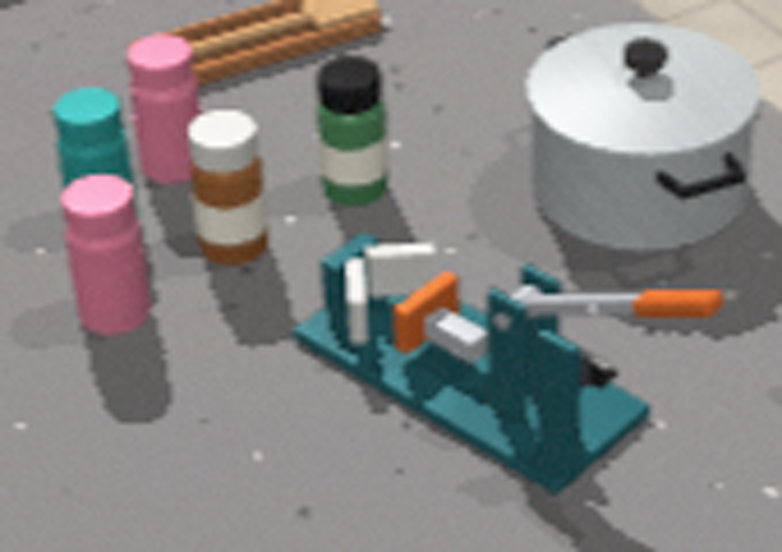

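Run:
```python
from h import *
t=cv2.imread('pics/top0.png')
hsv=cv2.cvtColor(t,cv2.COLOR_BGR2HSV)
f=lambda p:(p[0]/3.6+180-.36,p[1]/3.6+160-.36)
cs=[onz('top',f(p),.012) for p in [(369,168),(394,274),(628,100)]]
for c in cs: print(c)
print(np.linalg.norm(cs[0]-cs[1]),np.linalg.norm(cs[0]-cs[2]))
# vee white mask etc + lid
m=cv2.inRange(hsv,(0,0,190),(180,45,255)); m[:, :230]=0
n,l,st,c=cv2.connectedComponentsWithStats(m)
for i in range(1,n):
    if 20<st[i,4]<400 and 230<c[i,0]<400 and 150<c[i,1]<260: print(st[i],c[i],onz('top',c[i],.115),onz('top',c[i],.062))
# orange
m=cv2.inRange(hsv,(5,180,150),(15,255,255)); n,l,st,c=cv2.connectedComponentsWithStats(m)
for i in range(1,n):
    if st[i,4]>15: print('or',st[i],c[i],onz('top',c[i],.172),onz('top',c[i],.062))
# teal mask rect
m=cv2.inRange(hsv,(85,120,30),(100,255,140)); n,l,st,c=cv2.connectedComponentsWithStats(m)
for i in range(1,n):
    if st[i,4]>200: print('teal',st[i],c[i]); 
for nm,uv in (('black',(247,192)),('pink',(211,226)),('teal',(220,251)),('pink2',(254,265)),('pot',(287,137))): print(nm,onz('top',uv,.115))
```

```text
[0.54925996 0.14716281 0.012     ]
[0.44665215 0.11883307 0.012     ]
[ 0.62334203 -0.10424447  0.012     ]
0.10644687092447826 0.2620949671530641
[339 192  30  13  90] [354.07777778 197.93333333] [ 0.56897315 -0.09772487  0.115     ] [ 0.57759006 -0.10136977  0.062     ]
[290 203   9  14  48] [293.8125 209.5   ] [0.52548902 0.09846656 0.115     ] [0.53246493 0.10222553 0.062     ]
[315 208  10   7  50] [319.46 210.8 ] [0.52343442 0.0145788  0.115     ] [0.53033279 0.01517201 0.062     ]
[291 219  14  10  51] [297.37254902 223.35294118] [0.48039228 0.08523127 0.115     ] [0.48566632 0.08849077 0.062     ]
[239 220  15  16 191] [246.09947644 227.60732984] [0.46209138 0.25123177 0.115     ] [0.46667478 0.2607558  0.062     ]
or [369 185  20  11 109] [378.28440367 189.86238532] [ 0.58751116 -0.16971842  0.172     ] [ 0.60766527 -0.18348071  0.062     ]
or [307 205   7  17  61] [309.62295082 213.13114754] [0.50784291 0.04452017 0.172     ] [0.52149309 0.0482478  0.062     ]
teal [ 282  188   82   48 1735] [322.79769452 212.10835735]
black [0.57941405 0.2545133  0.115     ]
pink [0.46427625 0.36561673 0.115     ]
teal [0.38438069 0.33132102 0.115     ]
pink2 [0.34274826 0.21950915 0.115     ]
pot [0.76991974 0.13027346 0.115     ]
```

```bash
cat >> h.py <<'E'
cx=np.array([-.2827,.9592,0]); cx/=np.linalg.norm(cx); cz=np.array([0,0,1.]); cy=np.cross(cz,cx)
C0=np.array([.5336,.0121,0])
def clamp(x,y,z): return C0+cx*x+cy*y+cz*z
Rt=np.c_[-cy,np.cross(-cz,-cy),-cz]   # tool x=-clamp y, z down
def go(p,R=Rt):
    st=ctrl.get_state(); Rc=Rn.from_quat(st["tcp_rot"]).as_matrix()
    print('xyz',(Rc.T@(np.asarray(p)-st["eef_pos"])).round(4),'dr',Rn.from_matrix(Rc.T@R).as_rotvec().round(4),'t',st["time"])
E
python3 - <<'E'
from h import *
g=clamp(-.2,0,.25);print(g,Rt,clamp(.06,0,0)); go(g)
E
```

```text
[ 0.59014045 -0.17974154  0.25      ] [[ 0.95920771  0.28270227 -0.        ]
 [ 0.28270227 -0.95920771 -0.        ]
 [-0.          0.         -1.        ]] [0.51663786 0.06965246 0.        ]
xyz [-0.6541  0.6167 -0.0397] dr [6.000e-04 1.800e-03 9.554e-01] t 0.15
```

```bash
python3 -m jog '[{"grip":0.5,"xyz":[-0.034,0.032,-0.04],"dr":[0,0,0.1]},{"grip":1,"xyz":[-0.327,0.308,-0.04],"dr":[0,0,0.478]},{"grip":1,"xyz":[-0.327,0.308,-0.04],"dr":[0,0,0.478]},{"grip":1,"xyz":[-0.327,0.308,-0.04],"dr":[0,0,0.478]},{"grip":1,"xyz":[-0.327,0.308,-0.04],"dr":[0,0,0.478]},{"grip":1,"xyz":[-0.327,0.308,-0.04],"dr":[0,0,0.478]},{"grip":1,"xyz":[-0.327,0.308,-0.04],"dr":[0,0,0.478]},{"grip":1,"xyz":[-0.654,0.617,-0.04],"dr":[0,0,0.955]},{"grip":1,"xyz":[-0.654,0.617,-0.04],"dr":[0,0,0.955]},{"grip":1,"xyz":[-0.654,0.617,-0.04],"dr":[0,0,0.955]},{"grip":1,"xyz":[-0.654,0.617,-0.04],"dr":[0,0,0.955]},{"grip":1,"xyz":[-0.654,0.617,-0.04],"dr":[0,0,0.955]}]'
python3 - <<'E'
from h import *
go(clamp(-.2,0,.25))
cv2.imwrite("pics/w1.png",ctrl.read_camera('wrist')[:,:,::-1]); st=ctrl.get_state(); print(st['eef_pos'],st['tcp_rot'])
E
```

```text
time: 1.15
eef_pos: [0.421, 0.1911, 0.2469]
tcp_rot: [0.99, 0.141, 0.0, -0.0]
contact_force: [0.4, 0.1, -0.4]
opening: 0.003
xyz [ 0.0586  0.4034 -0.0031] dr [-0.0001 -0.0004 -0.0029] t 1.15
[0.42423469 0.18496878 0.24702669] [9.90203187e-01 1.39600998e-01 8.75912171e-04 2.90552797e-03]
```

View pics/w1.png

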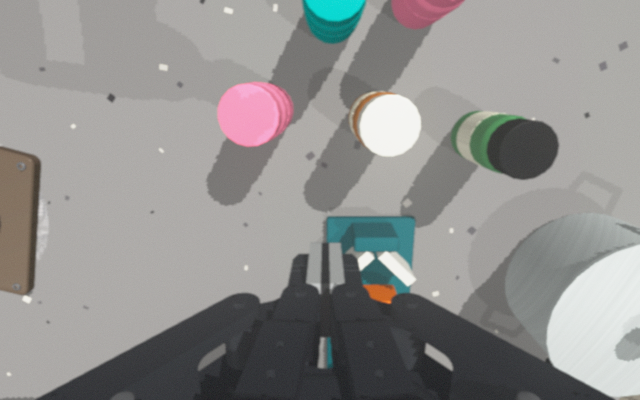

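```bash
python3 -m jog '[{"grip":1,"xyz":[0.059,0.403,-0.003],"dr":[0,0,0]},{"grip":1,"xyz":[0.059,0.403,-0.003],"dr":[0,0,0]},{"grip":1,"xyz":[0.059,0.403,-0.003],"dr":[0,0,0]},{"grip":1,"xyz":[0.059,0.403,-0.003],"dr":[0,0,0]},{"grip":1,"xyz":[0.059,0.403,-0.003],"dr":[0,0,0]},{"grip":1,"xyz":[0.059,0.403,-0.003],"dr":[0,0,0]},{"grip":1,"xyz":[0.059,0.403,-0.003],"dr":[0,0,0]},{"grip":1,"xyz":[0.059,0.403,-0.003],"dr":[0,0,0]},{"grip":1,"xyz":[0.059,0.403,-0.003],"dr":[0,0,0]},{"grip":1,"xyz":[0.059,0.403,-0.003],"dr":[0,0,0]},{"grip":1,"xyz":[0.059,0.403,-0.003],"dr":[0,0,0]},{"grip":1,"xyz":[0.059,0.403,-0.003],"dr":[0,0,0]}]'
python3 - <<'E'
from h import *
s0={'eef_pos':np.array([.421,.1911,.2469]),'tcp_rot':[.99,.141,0,0]}
print('jar',onz('wrist',(390,125),.115,s0),'grn',onz('wrist',(522,149),.115,s0))
go(clamp(-.2,0,.25))
cv2.imwrite("pics/w2.png",ctrl.read_camera('wrist')[:,:,::-1]); st=ctrl.get_state(); print(st['eef_pos'],st['tcp_rot'],st['contact_force'])
for x in (-.175,): print(proj('wrist',clamp(-.06-.15*np.cos(.5),0,.172),st))
E
```

```text
time: 2.2
eef_pos: [0.5915, -0.178, 0.2489]
tcp_rot: [0.99, 0.142, -0.001, -0.001]
contact_force: [-0.1, 0.7, -1.0]
opening: -0.002
jar [0.45972857 0.25101376 0.115     ] grn [0.57431845 0.26344936 0.115     ]
xyz [-0.0018  0.0013 -0.0011] dr [-0.0016  0.0013 -0.002 ] t 2.2
[ 0.59123641 -0.17666576  0.24910894] [ 9.89780225e-01  1.42597604e-01 -6.94674289e-04 -7.40017234e-04] [-0.38056387  0.83383069 -0.17838421]
[322.96416214 190.29851044]
```

View pics/w2.png

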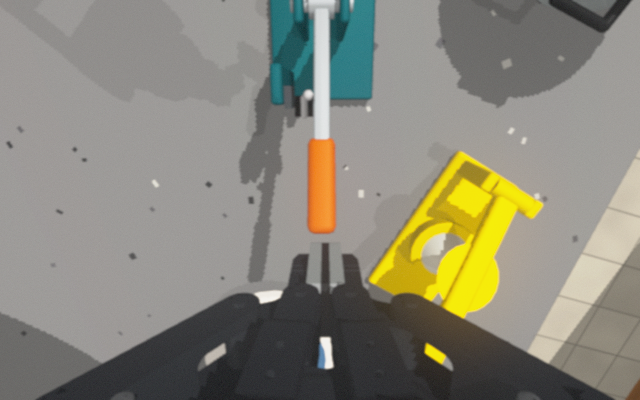

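Run:
```python
from h import *
st=ctrl.get_state()
for uv,z in (((370,280),.01),((462,153),.01),((447,312),.12),((447,312),.165),((495,185),.165),((412,250),.05)):
    P=onz('wrist',uv,z,st); d=P-C0; print(uv,z,P.round(3),'clamp',(d@cx).round(3),(d@cy).round(3))
for uv,z in (((427,149),.165),((372,134),.12),((363,155),.0)):
    P=onz('top',uv,z); d=P-C0; print(uv,z,P.round(3),'clamp',(d@cx).round(3),(d@cy).round(3))
```

```text
(370, 280) 0.01 [ 0.693 -0.315  0.01 ] clamp -0.358 -0.06
(462, 153) 0.01 [ 0.742 -0.127  0.01 ] clamp -0.192 -0.161
(447, 312) 0.12 [ 0.742 -0.27   0.12 ] clamp -0.329 -0.12
(447, 312) 0.165 [ 0.716 -0.245  0.165] clamp -0.298 -0.102
(495, 185) 0.165 [ 0.708 -0.134  0.165] clamp -0.19 -0.126
(412, 250) 0.05 [ 0.714 -0.244  0.05 ] clamp -0.297 -0.101
(427, 149) 0.165 [ 0.726 -0.326  0.165] clamp -0.379 -0.089
(372, 134) 0.12 [ 0.786 -0.154  0.12 ] clamp -0.231 -0.195
(363, 155) 0.0 [ 0.745 -0.135  0.   ] clamp -0.201 -0.161
```

```bash
python3 -m jog '[{"grip":1,"xyz":[-0.002,0.005,0.02],"dr":[0,0,0]},{"grip":1,"xyz":[-0.002,0.005,0.04],"dr":[0,0,0]},{"grip":1,"xyz":[-0.002,0.005,0.05],"dr":[0,0,0]},{"grip":1,"xyz":[-0.002,0.005,0.054],"dr":[0,0,0]},{"grip":1,"xyz":[-0.002,0.005,0.054],"dr":[0,0,0]},{"grip":1,"xyz":[-0.002,0.005,0.054],"dr":[0,0,0]}]'
python3 -m jog '[{"grip":1,"xyz":[0,0,0.005],"dr":[0,0,0]},{"grip":1,"xyz":[0,0,0.01],"dr":[0,0,0]},{"grip":1,"xyz":[0,0,0.015],"dr":[0,0,0]},{"grip":1,"xyz":[0,0,0.015],"dr":[0,0,0]}]'
```

```text
time: 2.75
eef_pos: [0.5913, -0.1815, 0.1969]
tcp_rot: [0.99, 0.143, 0.0, 0.0]
contact_force: [-0.1, -0.4, 0.5]
opening: 0.001
time: 3.08
eef_pos: [0.5904, -0.1819, 0.1796]
tcp_rot: [0.99, 0.143, -0.001, -0.001]
contact_force: [-1.0, 0.2, 0.3]
opening: -0.001
```

```bash
python3 -m jog '[{"grip":1,"xyz":[0,0,0.005],"dr":[0,0,0]},{"grip":1,"xyz":[0,0,0.01],"dr":[0,0,0]},{"grip":1,"xyz":[0,0,0.015],"dr":[0,0,0]},{"grip":1,"xyz":[0,0,0.015],"dr":[0,0,0]}]'; python3 -m jog '[{"grip":1,"xyz":[0,0,0.005],"dr":[0,0,0]},{"grip":1,"xyz":[0,0,0.01],"dr":[0,0,0]},{"grip":1,"xyz":[0,0,0.01],"dr":[0,0,0]},{"grip":1,"xyz":[0,0,0.01],"dr":[0,0,0]}]'
python3 - <<'E'
from h import *
cv2.imwrite("pics/s2.png",cv2.resize(ctrl.read_camera('side')[130:280,200:400,::-1],None,fx=4,fy=4)); st=ctrl.get_state(); print(st['contact_force'])
E
```

```text
time: 3.42
eef_pos: [0.5909, -0.1821, 0.1651]
tcp_rot: [0.99, 0.143, -0.0, -0.0]
contact_force: [0.1, -0.5, 2.2]
opening: -0.002
time: 3.75
eef_pos: [0.5909, -0.1819, 0.1555]
tcp_rot: [0.99, 0.143, -0.0, -0.0]
contact_force: [-0.2, 0.8, 1.6]
opening: -0.0
[-0.25366246  0.85867457  1.91548098]
```

View pics/s2.png

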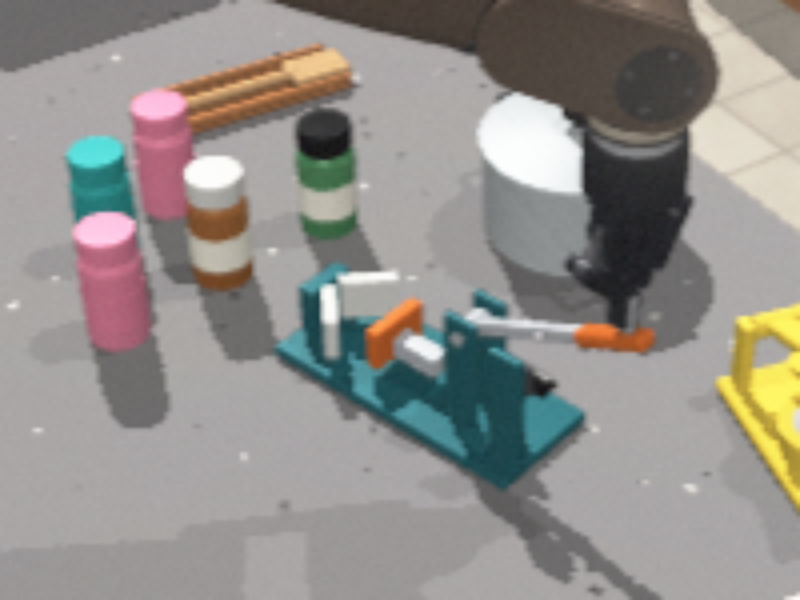

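```bash
python3 -m jog '[{"grip":1,"xyz":[0,0,0.005],"dr":[0,0,0]},{"grip":1,"xyz":[0,0,0.01],"dr":[0,0,0]},{"grip":1,"xyz":[0,0,0.015],"dr":[0,0,0]},{"grip":1,"xyz":[0,0,0.02],"dr":[0,0,0]},{"grip":1,"xyz":[0,0,0.02],"dr":[0,0,0]},{"grip":1,"xyz":[0,0,0.02],"dr":[0,0,0]}]'
python3 - <<'E'
from h import *
for uv in ((335,226),(331,222),(338,227)):
  for x,y in ((-.14,.02),(-.13,.02),(-.14,.01)):
    z=min(np.arange(.02,.13,.001),key=lambda z:abs(proj('side',clamp(x,y,z))[1]-uv[1])); print(uv,x,y,z,proj('side',clamp(x,y,z)))
E
```

```text
time: 4.3
eef_pos: [0.5905, -0.1817, 0.1351]
tcp_rot: [0.99, 0.143, -0.001, -0.001]
contact_force: [-0.8, 0.1, 1.7]
opening: 0.002
(335, 226) -0.14 0.02 0.09200000000000007 [334.91001921 226.06840017]
(335, 226) -0.13 0.02 0.08700000000000006 [332.41120585 225.88839022]
(335, 226) -0.14 0.01 0.08500000000000006 [336.84508382 226.10818583]
(331, 222) -0.14 0.02 0.10900000000000008 [335.01008125 221.9966051 ]
(331, 222) -0.13 0.02 0.10300000000000008 [332.48814051 222.07815735]
(331, 222) -0.14 0.01 0.10200000000000008 [336.95814455 222.06531986]
(338, 227) -0.14 0.02 0.08800000000000006 [334.8866808  227.01810327]
(338, 227) -0.13 0.02 0.08200000000000006 [332.38737246 227.06875278]
(338, 227) -0.14 0.01 0.08100000000000006 [336.81871199 227.05119947]
```

```bash
python3 -m jog '[{"grip":1,"xyz":[0,0,0.001],"dr":[0,0,0]},{"grip":1,"xyz":[0,0,0.002],"dr":[0,0,0]},{"grip":1,"xyz":[0,0,0.003],"dr":[0,0,0]}]' | egrep 'eef|force'
python3 -m jog '[{"grip":1,"xyz":[0,0,0.001],"dr":[0,0,0]},{"grip":1,"xyz":[0,0,0.002],"dr":[0,0,0]}]'| egrep 'eef|force'
```

```text
eef_pos: [0.5909, -0.1824, 0.133]
contact_force: [-0.2, -1.1, 1.9]
eef_pos: [0.5911, -0.1825, 0.1312]
contact_force: [-1.1, -1.4, 2.1]
```

```bash
python3 -m jog '[{"grip":1,"xyz":[0,0,0.001],"dr":[0,0,0]},{"grip":1,"xyz":[0,0,0.002],"dr":[0,0,0]}]'| egrep 'eef|force'
```

```text
eef_pos: [0.5913, -0.1824, 0.1292]
contact_force: [0.8, -1.0, 2.6]
```

```bash
python3 -m jog '[{"grip":1,"xyz":[0,0,0.001],"dr":[0,0,0]},{"grip":1,"xyz":[0,0,0.002],"dr":[0,0,0]}]'| egrep 'eef|force'
```

```text
eef_pos: [0.5914, -0.1823, 0.1271]
contact_force: [-0.4, -1.3, 2.3]
```

```bash
python3 -m jog '[{"grip":1,"xyz":[0,0,0.001],"dr":[0,0,0]},{"grip":1,"xyz":[0,0,0.002],"dr":[0,0,0]}]'| egrep 'eef|force'
```

```text
eef_pos: [0.5913, -0.1822, 0.1251]
contact_force: [1.1, -1.7, 2.3]
```

```bash
python3 -m jog '[{"grip":1,"xyz":[0,0,0.001],"dr":[0,0,0]},{"grip":1,"xyz":[0,0,0.002],"dr":[0,0,0]}]'| egrep 'eef|force'
```

```text
eef_pos: [0.5912, -0.1822, 0.123]
contact_force: [1.0, -2.0, 3.4]
```

```bash
python3 -m jog '[{"grip":1,"xyz":[0,0,0.001],"dr":[0,0,0]},{"grip":1,"xyz":[0,0,0.002],"dr":[0,0,0]}]'| egrep 'eef|force'
```

```text
eef_pos: [0.5911, -0.1822, 0.121]
contact_force: [0.1, -1.4, 2.6]
```

```bash
python3 -m jog '[{"grip":1,"xyz":[0,0,0.001],"dr":[0,0,0]},{"grip":1,"xyz":[0,0,0.002],"dr":[0,0,0]}]'| egrep 'eef|force'
```

```text
eef_pos: [0.5911, -0.1822, 0.1189]
contact_force: [0.6, -1.0, 2.5]
```

```bash
python3 -m jog '[{"grip":1,"xyz":[0,0,0.001],"dr":[0,0,0]},{"grip":1,"xyz":[0,0,0.002],"dr":[0,0,0]}]'| egrep 'eef|force'
```

```text
eef_pos: [0.5911, -0.1822, 0.1169]
contact_force: [0.7, -1.8, 3.4]
```

```bash
python3 -m jog '[{"grip":1,"xyz":[0,0,0.001],"dr":[0,0,0]},{"grip":1,"xyz":[0,0,0.002],"dr":[0,0,0]}]'| egrep 'eef|force'
```

```text
eef_pos: [0.591, -0.1822, 0.1149]
contact_force: [0.8, -1.5, 2.9]
```

```bash
python3 -m jog '[{"grip":1,"xyz":[0,0,0.001],"dr":[0,0,0]},{"grip":1,"xyz":[0,0,0.002],"dr":[0,0,0]}]'| egrep 'eef|force'
```

```text
eef_pos: [0.591, -0.1822, 0.1129]
contact_force: [0.1, -0.8, 2.3]
```

```bash
python3 -m jog '[{"grip":1,"xyz":[0,0,0.001],"dr":[0,0,0]},{"grip":1,"xyz":[0,0,0.002],"dr":[0,0,0]}]'| egrep 'eef|force'
```

```text
eef_pos: [0.591, -0.1822, 0.1109]
contact_force: [0.3, -2.2, 2.8]
```

```bash
python3 -m jog '[{"grip":1,"xyz":[0,0,0.001],"dr":[0,0,0]},{"grip":1,"xyz":[0,0,0.002],"dr":[0,0,0]}]'| egrep 'eef|force'
```

```text
eef_pos: [0.591, -0.1822, 0.1089]
contact_force: [-0.5, -1.0, 3.2]
```

```bash
python3 -m jog '[{"grip":1,"xyz":[0,0,0.001],"dr":[0,0,0]},{"grip":1,"xyz":[0,0,0.002],"dr":[0,0,0]}]'| egrep 'eef|force'
```

```text
eef_pos: [0.5911, -0.1822, 0.1069]
contact_force: [0.5, -1.9, 2.3]
```

```bash
python3 -m jog '[{"grip":1,"xyz":[0,0,0.001],"dr":[0,0,0]},{"grip":1,"xyz":[0,0,0.002],"dr":[0,0,0]}]'| egrep 'eef|force'
```

```text
eef_pos: [0.591, -0.1822, 0.1049]
contact_force: [-0.7, -2.0, 2.5]
```

```bash
python3 -m jog '[{"grip":1,"xyz":[0,0,0.001],"dr":[0,0,0]},{"grip":1,"xyz":[0,0,0.002],"dr":[0,0,0]}]'| egrep 'eef|force'
```

```text
eef_pos: [0.5911, -0.1822, 0.1029]
contact_force: [0.9, -1.6, 3.0]
```

```bash
python3 -m jog '[{"grip":1,"xyz":[0,0,0.001],"dr":[0,0,0]},{"grip":1,"xyz":[0,0,0.002],"dr":[0,0,0]}]'| egrep 'eef|force'
```

```text
eef_pos: [0.591, -0.1822, 0.1009]
contact_force: [1.0, -2.3, 3.7]
```

```bash
python3 -m jog '[{"grip":1,"xyz":[0,0,0.001],"dr":[0,0,0]},{"grip":1,"xyz":[0,0,0.002],"dr":[0,0,0]}]'| egrep 'eef|force'
```

```text
eef_pos: [0.5911, -0.1823, 0.099]
contact_force: [-0.3, -2.7, 4.4]
```

```bash
python3 -m jog '[{"grip":1,"xyz":[0,0,0.001],"dr":[0,0,0]},{"grip":1,"xyz":[0,0,0.002],"dr":[0,0,0]}]'| egrep 'eef|force'
```

```text
eef_pos: [0.5913, -0.1825, 0.0976]
contact_force: [-1.0, -1.7, 6.3]
```

Bump reached (force rising). Now 1 mm at a time.

```bash
python3 -m jog '[{"grip":1,"xyz":[0,0,0.001],"dr":[0,0,0]},{"grip":1,"xyz":[0,0,0.001],"dr":[0,0,0]}]'| egrep 'eef|force'
```

```text
eef_pos: [0.5914, -0.1825, 0.0965]
contact_force: [1.3, -1.1, 3.1]
```

```bash
python3 -m jog '[{"grip":1,"xyz":[0,0,0],"dr":[0,0,0]}]'| egrep 'eef|force'
python3 - <<'E'
from h import *
cv2.imwrite("pics/s3.png",cv2.resize(ctrl.read_camera('side')[180:260,260:380,::-1],None,fx=6,fy=6)); st=ctrl.get_state(); print(st['contact_force'])
E
```

```text
eef_pos: [0.5913, -0.1824, 0.0963]
contact_force: [0.1, -1.9, 3.4]
[ 2.29139986 -2.6724114   3.30243253]
```

View pics/s3.png

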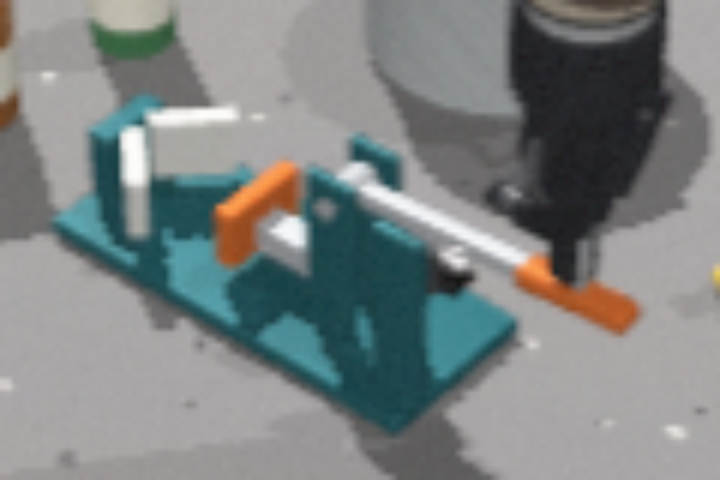

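```bash
python3 -m jog '[{"grip":1,"xyz":[0,0,0.001],"dr":[0,0,0]},{"grip":1,"xyz":[0,0,0.001],"dr":[0,0,0]}]'| egrep 'eef|force'
```

```text
eef_pos: [0.5914, -0.1825, 0.0956]
contact_force: [0.2, -2.4, 5.0]
```

```bash
python3 -m jog '[{"grip":1,"xyz":[0,0,0.001],"dr":[0,0,0]},{"grip":1,"xyz":[0,0,0.001],"dr":[0,0,0]}]'| egrep 'eef|force'
```

```text
eef_pos: [0.5914, -0.1825, 0.0951]
contact_force: [-0.9, -1.6, 7.4]
```

```bash
python3 -m jog '[{"grip":1,"xyz":[0,0,0.001],"dr":[0,0,0]},{"grip":1,"xyz":[0,0,0.001],"dr":[0,0,0]}]'| egrep 'eef|force'
```

```text
eef_pos: [0.5913, -0.1823, 0.0933]
contact_force: [1.8, -1.8, 2.0]
```

```bash
python3 -m jog '[{"grip":1,"xyz":[0,0,0],"dr":[0,0,0]}]'| egrep 'eef|force';python3 -m jog '[{"grip":1,"xyz":[0,0,0],"dr":[0,0,0]}]'| egrep 'eef|force'
```

```text
eef_pos: [0.591, -0.1819, 0.0928]
contact_force: [1.3, -1.5, 2.4]
eef_pos: [0.5909, -0.1818, 0.0925]
contact_force: [2.0, -1.3, 2.0]
```

```bash
python3 -m jog '[{"grip":1,"xyz":[0,0,-0.002],"dr":[0,0,0]},{"grip":1,"xyz":[0,0,-0.003],"dr":[0,0,0]},{"grip":1,"xyz":[0,0,-0.003],"dr":[0,0,0]}]'| egrep 'eef|force'
python3 - <<'E'
from h import *
cv2.imwrite("pics/s4.png",cv2.resize(ctrl.read_camera('side')[180:260,260:380,::-1],None,fx=6,fy=6)); st=ctrl.get_state(); print(st['contact_force'],st['time'])
E
```

```text
eef_pos: [0.59, -0.1812, 0.0949]
contact_force: [-0.5, 0.6, 0.5]
[-0.56893865  0.79171266 -0.47186641] 8.8167
```

View pics/s4.png

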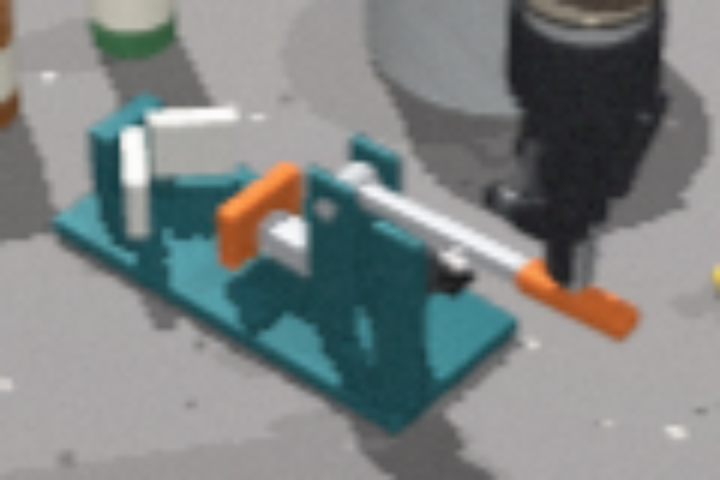

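```bash
python3 -m jog '[{"grip":1,"xyz":[0,0,-0.03],"dr":[0,0,0]},{"grip":1,"xyz":[0,0,-0.07],"dr":[0,0,0]},{"grip":1,"xyz":[0,0,-0.105],"dr":[0,0,0]},{"grip":1,"xyz":[0,0,-0.105],"dr":[0,0,0]}]'
python3 - <<'E'
from h import *
go([.461,.251,.20])
cv2.imwrite("pics/s5.png",cv2.resize(ctrl.read_camera('side')[180:260,260:380,::-1],None,fx=6,fy=6))
E
```

```text
time: 9.15
eef_pos: [0.5949, -0.1837, 0.2102]
tcp_rot: [0.99, 0.143, 0.006, 0.004]
contact_force: [1.4, -1.4, 1.5]
opening: -0.001
xyz [-0.0053 -0.4549  0.0059] dr [ 0.0093 -0.0105  0.0006] t 9.15
```

View pics/s5.png

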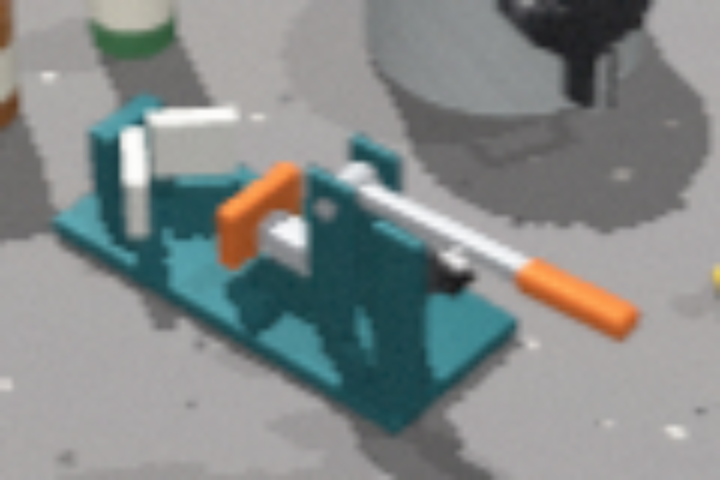

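The lever stays down on its own: latched. On to the jar.

```bash
python3 -m jog '[{"grip":1,"xyz":[-0.004,-0.04,0.005],"dr":[0,0,0]},{"grip":0.5,"xyz":[-0.004,-0.455,0.005],"dr":[0,0,0]},{"grip":0,"xyz":[-0.004,-0.455,0.005],"dr":[0,0,0]},{"grip":0,"xyz":[-0.004,-0.455,0.005],"dr":[0,0,0]},{"grip":0,"xyz":[-0.004,-0.455,0.005],"dr":[0,0,0]},{"grip":0,"xyz":[-0.004,-0.455,0.005],"dr":[0,0,0]},{"grip":0,"xyz":[-0.004,-0.455,0.005],"dr":[0,0,0]},{"grip":0,"xyz":[-0.004,-0.455,0.005],"dr":[0,0,0]},{"grip":0,"xyz":[-0.004,-0.455,0.005],"dr":[0,0,0]},{"grip":0,"xyz":[-0.004,-0.455,0.005],"dr":[0,0,0]},{"grip":0,"xyz":[-0.004,-0.455,0.005],"dr":[0,0,0]},{"grip":0,"xyz":[-0.004,-0.455,0.005],"dr":[0,0,0]}]'
python3 -m jog '[{"grip":0,"xyz":[0,-0.042,0],"dr":[0,0,0]},{"grip":0,"xyz":[0,-0.042,0],"dr":[0,0,0]},{"grip":0,"xyz":[0,-0.042,0],"dr":[0,0,0]},{"grip":0,"xyz":[0,-0.042,0],"dr":[0,0,0]}]'
python3 - <<'E'
from h import *
st=ctrl.get_state();go([.461,.251,.20])
cv2.imwrite("pics/w3.png",ctrl.read_camera('wrist')[:,:,::-1]); print(proj('wrist',[.461,.251,.115],st))
E
```

```text
time: 10.2
eef_pos: [0.4546, 0.2584, 0.1943]
tcp_rot: [0.989, 0.146, -0.002, -0.001]
contact_force: [0.5, 0.1, -0.4]
opening: 0.998
time: 10.53
eef_pos: [0.4458, 0.2929, 0.1947]
tcp_rot: [0.99, 0.143, -0.001, 0.0]
contact_force: [0.9, -0.2, -0.8]
opening: 1.006
xyz [ 0.0027  0.0445 -0.0053] dr [0.0006 0.0025 0.0011] t 10.5333
[329.22061718 252.32824344]
```

View pics/w3.png

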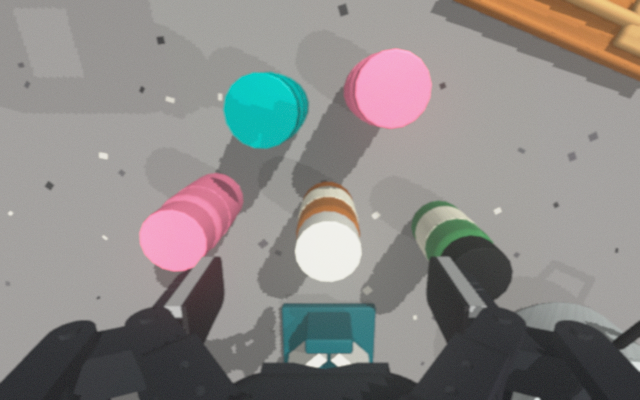

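Run:
```python
from h import *
st=ctrl.get_state()
P=onz('wrist',(328,250),.115,st); print(P); P[2]=.061; go(P)
```

```text
[0.4599667  0.25209447 0.115     ]
xyz [0.0021 0.0426 0.134 ] dr [ 0.0005  0.002  -0.    ] t 10.5833
```

```bash
python3 -m jog '[{"grip":0,"xyz":[0.002,0.03,0],"dr":[0,0,0]},{"grip":0,"xyz":[0.002,0.043,0],"dr":[0,0,0]},{"grip":0,"xyz":[0.002,0.043,0.02],"dr":[0,0,0]},{"grip":0,"xyz":[0.002,0.043,0.05],"dr":[0,0,0]},{"grip":0,"xyz":[0.002,0.043,0.08],"dr":[0,0,0]},{"grip":0,"xyz":[0.002,0.043,0.11],"dr":[0,0,0]},{"grip":0,"xyz":[0.002,0.043,0.127],"dr":[0,0,0]},{"grip":0,"xyz":[0.002,0.043,0.132],"dr":[0,0,0]},{"grip":0,"xyz":[0.002,0.043,0.133],"dr":[0,0,0]},{"grip":0,"xyz":[0.002,0.043,0.133],"dr":[0,0,0]}]'
python3 - <<'E'
from h import *
st=ctrl.get_state();go([.460,.2515,.061])
cv2.imwrite("pics/s6.png",cv2.resize(ctrl.read_camera('side')[130:280,180:380,::-1],None,fx=4,fy=4))
cv2.imwrite("pics/w6.png",ctrl.read_camera('wrist')[:,:,::-1])
E
```

```text
time: 11.42
eef_pos: [0.4614, 0.2521, 0.0636]
tcp_rot: [0.99, 0.142, 0.0, -0.0]
contact_force: [-0.3, 0.1, 0.2]
opening: 0.997
xyz [-0.0015  0.0002  0.0026] dr [ 0.     -0.0008 -0.0009] t 11.4167
```

View pics/s6.png

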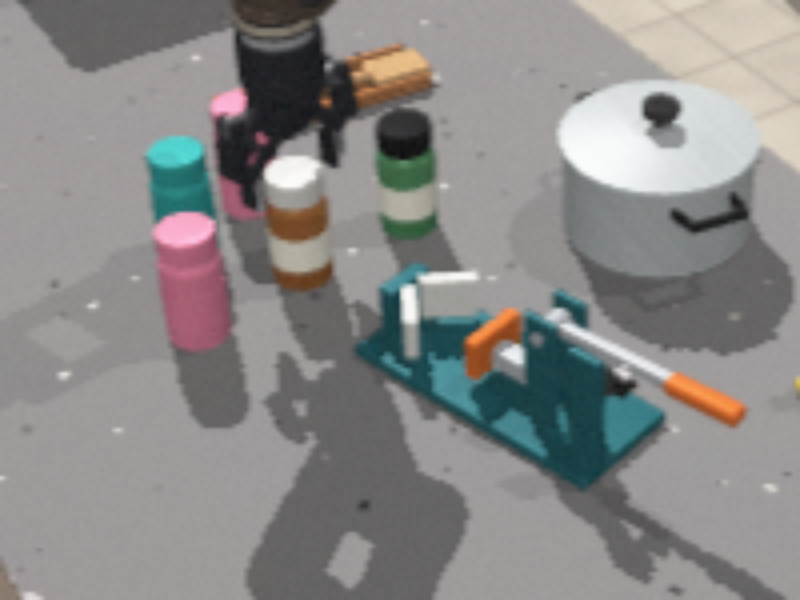

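View pics/w6.png

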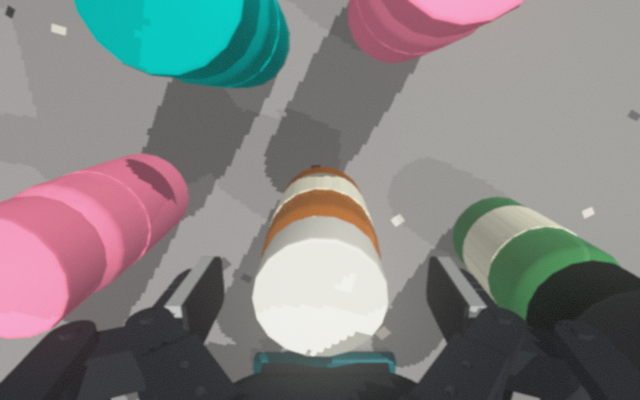

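Run:
```python
from h import *
st=ctrl.get_state();P=onz('wrist',(320,296),.115,st); print(P,st['eef_pos']); P[2]=.061;go(P)
```

```text
[0.4593805  0.25294711 0.115     ] [0.46215137 0.25277921 0.0648366 ]
xyz [-0.0026 -0.0009  0.0038] dr [-0.0001 -0.0033 -0.0003] t 11.5167
```

```bash
python3 -m jog '[{"grip":0,"xyz":[-0.002,0,0.002],"dr":[0,0,0]},{"grip":0.2,"xyz":[-0.002,0,0.002],"dr":[0,0,0]},{"grip":0.5,"xyz":[-0.002,0,0.002],"dr":[0,0,0]},{"grip":0.7,"xyz":[-0.002,0,0.002],"dr":[0,0,0]},{"grip":0.7,"xyz":[-0.002,0,0.002],"dr":[0,0,0]},{"grip":0.7,"xyz":[-0.002,0,0.002],"dr":[0,0,0]},{"grip":0.7,"xyz":[-0.002,0,0.002],"dr":[0,0,0]},{"grip":0.7,"xyz":[-0.002,0,0.002],"dr":[0,0,0]}]' 35
python3 -m jog '[{"grip":0.7,"xyz":[0,0,-0.005],"dr":[0,0,0]},{"grip":0.7,"xyz":[0,0,-0.02],"dr":[0,0,0]},{"grip":0.7,"xyz":[0,0,-0.04],"dr":[0,0,0]},{"grip":0.7,"xyz":[0,0,-0.06],"dr":[0,0,0]},{"grip":0.7,"xyz":[0,0,-0.08],"dr":[0,0,0]},{"grip":0.7,"xyz":[0,0,-0.08],"dr":[0,0,0]},{"grip":0.7,"xyz":[0,0,-0.08],"dr":[0,0,0]}]'
python3 - <<'E'
from h import *
go(clamp(.054,0,.14))
cv2.imwrite("pics/s7.png",cv2.resize(ctrl.read_camera('side')[80:280,180:380,::-1],None,fx=3,fy=3))
cv2.imwrite("pics/w7.png",ctrl.read_camera('wrist')[:,:,::-1])
E
```

```text
time: 12.18
eef_pos: [0.4592, 0.2524, 0.0617]
tcp_rot: [0.99, 0.143, 0.001, -0.0]
contact_force: [-0.7, 0.4, 5.2]
opening: 0.598
time: 12.77
eef_pos: [0.4586, 0.2521, 0.1408]
tcp_rot: [0.99, 0.143, 0.0, -0.0]
contact_force: [-0.3, 0.6, -2.9]
opening: 0.596
xyz [0.004  0.1974 0.0008] dr [-0.     -0.0006  0.0004] t 12.7667
```

View pics/s7.png

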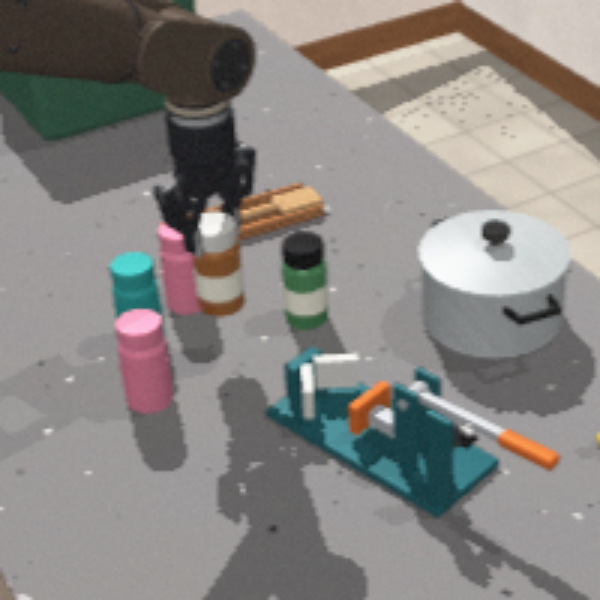

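View pics/w7.png

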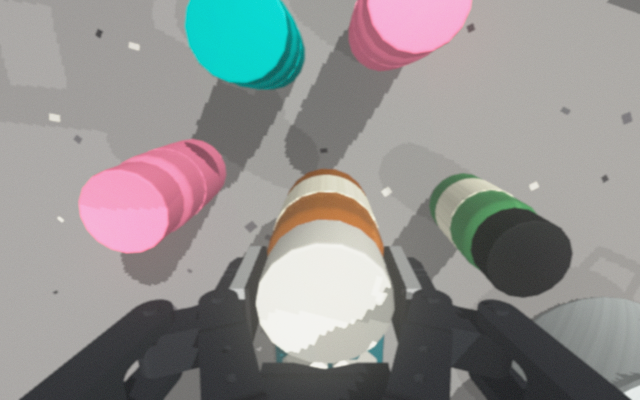

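```bash
python3 - <<'E'
from h import *
st=ctrl.get_state();P=onz('wrist',(323,298),.194,st); R=Rn.from_quat(st['tcp_rot']).as_matrix(); print(P,R.T@(P-st['eef_pos']))
E
python3 -m jog '[{"grip":0.7,"xyz":[0.0005,0.02,-0.01],"dr":[0,0,0]},{"grip":0.7,"xyz":[0.001,0.05,-0.01],"dr":[0,0,0]},{"grip":0.7,"xyz":[0.002,0.085,-0.01],"dr":[0,0,0]},{"grip":0.7,"xyz":[0.003,0.12,-0.01],"dr":[0,0,0]},{"grip":0.7,"xyz":[0.004,0.155,-0.01],"dr":[0,0,0]},{"grip":0.7,"xyz":[0.004,0.18,-0.01],"dr":[0,0,0]},{"grip":0.7,"xyz":[0.004,0.194,-0.01],"dr":[0,0,0]},{"grip":0.7,"xyz":[0.004,0.197,-0.01],"dr":[0,0,0]},{"grip":0.7,"xyz":[0.004,0.197,-0.01],"dr":[0,0,0]},{"grip":0.7,"xyz":[0.004,0.197,-0.01],"dr":[0,0,0]}]'
python3 - <<'E'
from h import *
go(clamp(.054,0,.14)); st=ctrl.get_state()
for n in('side','top'): 
  im=ctrl.read_camera(n)[:,:,::-1]
  im=im[120:260,230:370] if n=='side' else im[160:260,240:380]
  cv2.imwrite(f"pics/{n}8.png",cv2.resize(im,None,fx=4,fy=4))
cv2.imwrite("pics/w8.png",ctrl.read_camera('wrist')[:,:,::-1])
print(proj('wrist',clamp(.06,0,.012),st))
E
```

```text
[0.45503759 0.25468302 0.194     ] [-0.00130265 -0.00350657 -0.05539339]
time: 13.7
eef_pos: [0.5171, 0.0649, 0.1494]
tcp_rot: [0.99, 0.143, -0.001, -0.001]
contact_force: [-0.2, -0.3, -2.8]
opening: 0.6
xyz [0.0009 0.0013 0.0094] dr [-0.0017  0.0028  0.0002] t 13.7
[326.71808851 172.98911259]
```

View pics/side8.png

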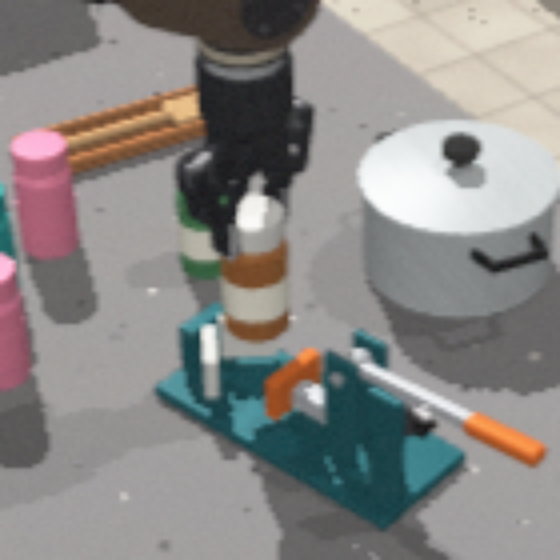

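View pics/w8.png

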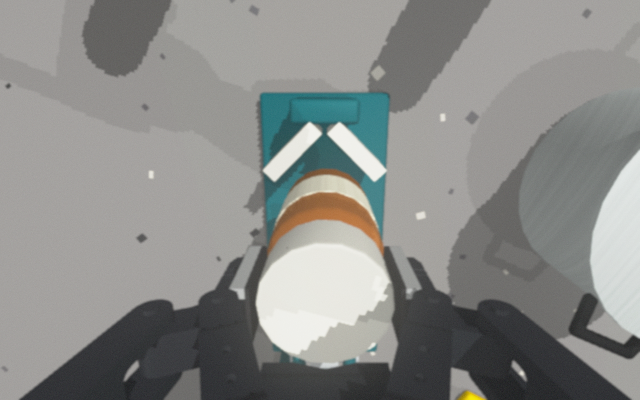

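```bash
python3 -m jog '[{"grip":0.7,"xyz":[0.001,0.003,0.005],"dr":[0,0,0]},{"grip":0.7,"xyz":[0.001,0.003,0.02],"dr":[0,0,0]},{"grip":0.7,"xyz":[0.001,0.003,0.035],"dr":[0,0,0]},{"grip":0.7,"xyz":[0.001,0.003,0.05],"dr":[0,0,0]},{"grip":0.7,"xyz":[0.001,0.003,0.06],"dr":[0,0,0]},{"grip":0.7,"xyz":[0.001,0.003,0.068],"dr":[0,0,0]},{"grip":0.7,"xyz":[0.001,0.003,0.072],"dr":[0,0,0]},{"grip":0.7,"xyz":[0.001,0.003,0.072],"dr":[0,0,0]},{"grip":0.7,"xyz":[0.001,0.003,0.072],"dr":[0,0,0]}]'
python3 -m jog '[{"grip":0.7,"xyz":[0,0,0.001],"dr":[0,0,0]},{"grip":0.7,"xyz":[0,0,0.002],"dr":[0,0,0]},{"grip":0.7,"xyz":[0,0,0.002],"dr":[0,0,0]}]'
```

```text
time: 14.6
eef_pos: [0.5205, 0.0618, 0.0794]
tcp_rot: [0.99, 0.143, 0.0, 0.0]
contact_force: [0.2, -0.2, -3.6]
opening: 0.599
time: 14.85
eef_pos: [0.5205, 0.0617, 0.0775]
tcp_rot: [0.99, 0.143, 0.0, 0.0]
contact_force: [-0.3, 0.1, -2.1]
opening: 0.597
```

```bash
python3 -m jog '[{"grip":0.7,"xyz":[0,0,0.001],"dr":[0,0,0]},{"grip":0.7,"xyz":[0,0,0.003],"dr":[0,0,0]},{"grip":0.7,"xyz":[0,0,0.003],"dr":[0,0,0]}]' | egrep 'eef|force'
python3 -m jog '[{"grip":0.7,"xyz":[0,0,0.001],"dr":[0,0,0]},{"grip":0.7,"xyz":[0,0,0.001],"dr":[0,0,0]}]'| egrep 'eef|force'
```

```text
eef_pos: [0.5201, 0.0617, 0.0739]
contact_force: [0.2, -0.3, -3.6]
eef_pos: [0.5204, 0.0616, 0.0737]
contact_force: [-1.1, -1.0, 1.5]
```

```bash
python3 -m jog '[{"grip":0.6,"xyz":[0,0,0],"dr":[0,0,0]},{"grip":0.4,"xyz":[0,0,0],"dr":[0,0,0]},{"grip":0.2,"xyz":[0,0,0],"dr":[0,0,0]},{"grip":0,"xyz":[0,0,0],"dr":[0,0,0]},{"grip":0,"xyz":[0,0,0],"dr":[0,0,0]},{"grip":0,"xyz":[0,0,0],"dr":[0,0,0]}]'
python3 - <<'E'
from h import *
cv2.imwrite("pics/s9.png",cv2.resize(ctrl.read_camera('side')[130:270,230:370,::-1],None,fx=4,fy=4))
E
```

```text
time: 15.77
eef_pos: [0.5203, 0.0617, 0.073]
tcp_rot: [0.99, 0.143, 0.0, 0.0]
contact_force: [0.7, -0.3, -0.2]
opening: 0.997
```

View pics/s9.png

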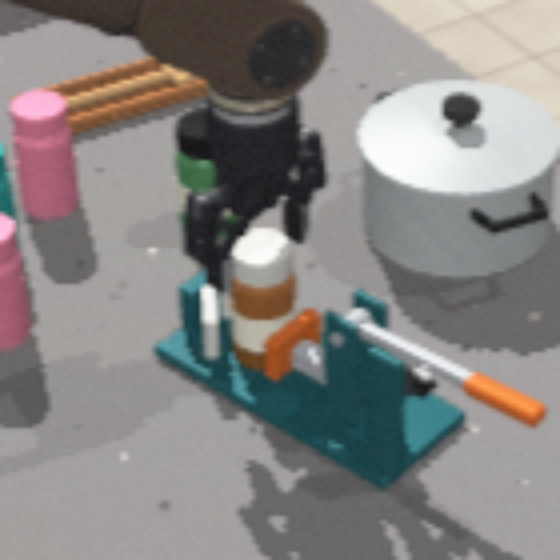

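```bash
python3 -m jog '[{"grip":0,"xyz":[0,0,-0.02],"dr":[0,0,0]},{"grip":0,"xyz":[0,0,-0.055],"dr":[0,0,0]},{"grip":0,"xyz":[0,0,-0.095],"dr":[0,0,0]},{"grip":0,"xyz":[0,0,-0.13],"dr":[0,0,0]},{"grip":0,"xyz":[0,0.03,-0.14],"dr":[0,0,0]},{"grip":0,"xyz":[0,0.07,-0.14],"dr":[0,0,0]},{"grip":0,"xyz":[0,0.11,-0.14],"dr":[0,0,0]},{"grip":0,"xyz":[0,0.15,-0.14],"dr":[0,0,0]},{"grip":0,"xyz":[0,0.19,-0.14],"dr":[0,0,0]},{"grip":0,"xyz":[0,0.22,-0.14],"dr":[0,0,0]},{"grip":0,"xyz":[0,0.23,-0.14],"dr":[0,0,0]},{"grip":0,"xyz":[0,0.23,-0.14],"dr":[0,0,0]}]'
python3 - <<'E'
from h import *
st=ctrl.get_state();cv2.imwrite("pics/w10.png",ctrl.read_camera('wrist')[:,:,::-1]); st=ctrl.get_state(); go(clamp(-.209,0,.066))
im=ctrl.read_camera('top')[160:260,240:400,::-1]
cv2.imwrite("pics/t10.png",cv2.resize(im,None,fx=4,fy=4))
print(proj('wrist',clamp(-.209,0,.085),st),proj('wrist',clamp(.054,0,.127),st))
E
```

```text
time: 16.82
eef_pos: [0.5854, -0.1612, 0.2126]
tcp_rot: [0.99, 0.141, -0.0, -0.0]
contact_force: [-1.0, 0.4, -0.6]
opening: 1.001
xyz [-0.0008  0.0302  0.1465] dr [-0.0012  0.0005 -0.0015] t 16.8667
[324.43073152 213.76334415] [ 323.74896881 -210.52053461]
```

View pics/w10.png

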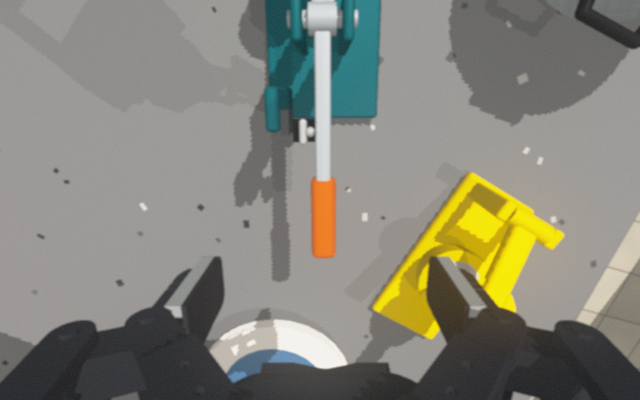

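View pics/t10.png

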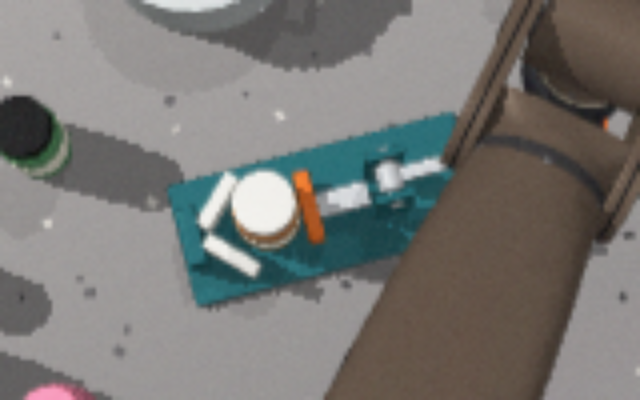

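```bash
python3 -m jog '[{"grip":0.4,"xyz":[0,0.03,0],"dr":[0,0,0]},{"grip":0.4,"xyz":[0,0.03,0.03],"dr":[0,0,0]},{"grip":0.4,"xyz":[0,0.03,0.06],"dr":[0,0,0]},{"grip":0.4,"xyz":[0,0.03,0.09],"dr":[0,0,0]},{"grip":0.4,"xyz":[0,0.03,0.12],"dr":[0,0,0]},{"grip":0.4,"xyz":[0,0.03,0.138],"dr":[0,0,0]},{"grip":0.4,"xyz":[0,0.03,0.146],"dr":[0,0,0]},{"grip":0.4,"xyz":[0,0.03,0.146],"dr":[0,0,0]},{"grip":0.4,"xyz":[0,0.03,0.146],"dr":[0,0,0]}]'
python3 - <<'E'
from h import *
cv2.imwrite("pics/w11.png",ctrl.read_camera('wrist')[:,:,::-1]); go(clamp(-.209,0,.066))
cv2.imwrite("pics/s11.png",cv2.resize(ctrl.read_camera('side')[130:270,260:400,::-1],None,fx=4,fy=4))
E
```

```text
time: 17.67
eef_pos: [0.5942, -0.1866, 0.0679]
tcp_rot: [0.99, 0.144, 0.0, 0.0]
contact_force: [0.8, 0.0, 0.3]
opening: 0.598
xyz [-0.0025  0.0004  0.0029] dr [ 0.0019 -0.0022  0.0016] t 17.7167
```

View pics/w11.png

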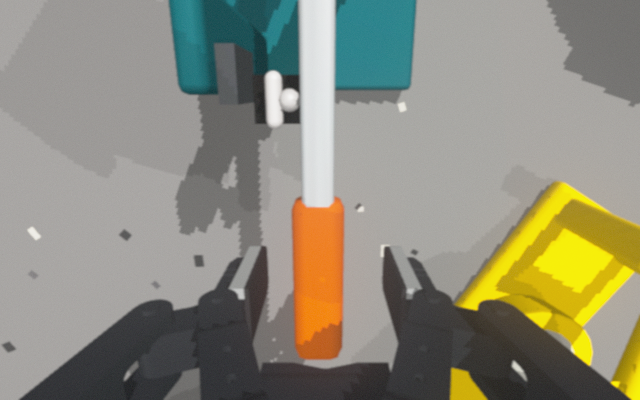

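View pics/s11.png

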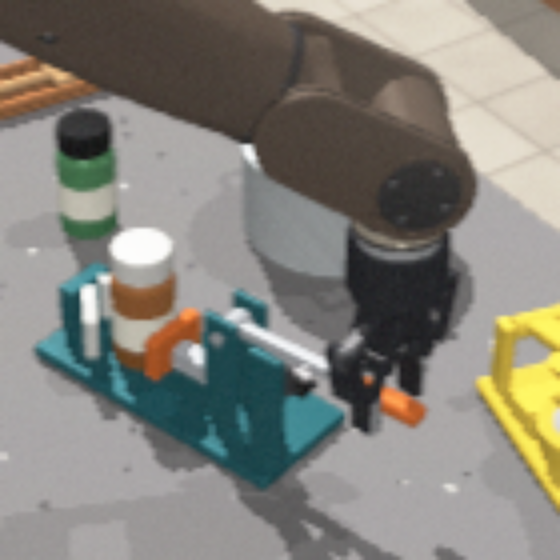

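```bash
python3 -m jog '[{"grip":0.4,"xyz":[-0.002,0,0.002],"dr":[0,0,0]},{"grip":0.7,"xyz":[-0.002,0,0.002],"dr":[0,0,0]},{"grip":0.9,"xyz":[-0.002,0,0.002],"dr":[0,0,0]},{"grip":0.9,"xyz":[-0.002,0,0.002],"dr":[0,0,0]},{"grip":0.9,"xyz":[-0.002,0,0.002],"dr":[0,0,0]},{"grip":0.9,"xyz":[-0.002,0,0.002],"dr":[0,0,0]},{"grip":0.9,"xyz":[-0.002,0,0.002],"dr":[0,0,0]}]' 25
python3 -m jog '[{"grip":0.9,"xyz":[0,0,-0.001],"dr":[0,0,0]},{"grip":0.9,"xyz":[0,0,-0.002],"dr":[0,0,0]},{"grip":0.9,"xyz":[0,0,-0.003],"dr":[0,0,0]}]'|egrep 'eef|force'
```

```text
time: 18.35
eef_pos: [0.5921, -0.1884, 0.0655]
tcp_rot: [0.99, 0.143, 0.0, 0.0]
contact_force: [-0.0, 0.6, 1.9]
opening: 0.23
eef_pos: [0.5919, -0.1883, 0.0686]
contact_force: [-0.8, 1.1, 2.9]
```

```bash
python3 -m jog '[{"grip":0.9,"xyz":[0,0,-0.002],"dr":[0,0,0]},{"grip":0.9,"xyz":[0,0,-0.005],"dr":[0,0,0]},{"grip":0.9,"xyz":[0,0.0005,-0.009],"dr":[0,0,0]},{"grip":0.9,"xyz":[0,0.0005,-0.012],"dr":[0,0,0]}]'|egrep 'eef|force'
python3 - <<'E'
from h import *
cv2.imwrite("pics/s12.png",cv2.resize(ctrl.read_camera('side')[130:270,260:400,::-1],None,fx=4,fy=4))
E
```

```text
eef_pos: [0.5913, -0.1873, 0.0796]
contact_force: [0.2, 4.8, -1.6]
```

View pics/s12.png

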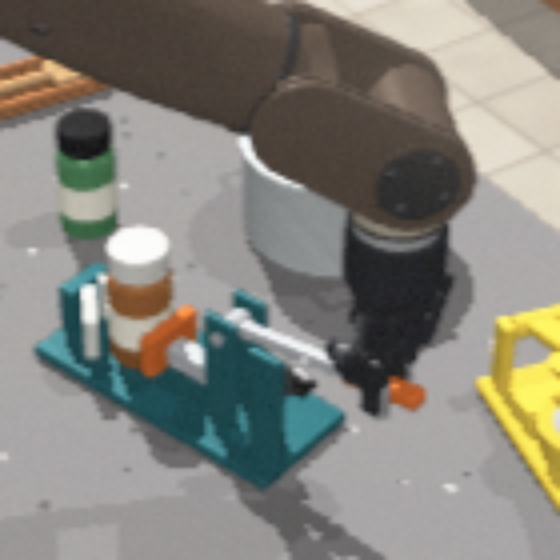

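```bash
python3 -m jog '[{"grip":0.9,"xyz":[0,-0.001,-0.004],"dr":[0,0,0]},{"grip":0.9,"xyz":[0,-0.001,-0.01],"dr":[0,0,0]},{"grip":0.9,"xyz":[0,-0.002,-0.016],"dr":[0,0,0]},{"grip":0.9,"xyz":[0,-0.003,-0.022],"dr":[0,0,0]},{"grip":0.9,"xyz":[0,-0.003,-0.022],"dr":[0,0,0]}]'|egrep 'eef|force'
python3 - <<'E'
from h import *
cv2.imwrite("pics/s13.png",cv2.resize(ctrl.read_camera('side')[130:270,260:400,::-1],None,fx=4,fy=4))
E
```

```text
eef_pos: [0.5902, -0.1835, 0.1017]
contact_force: [1.0, 5.8, -3.4]
```

View pics/s13.png

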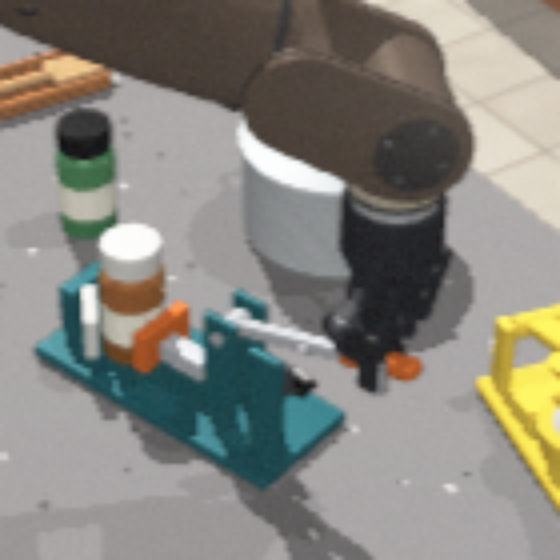

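```bash
python3 -m jog '[{"grip":0.9,"xyz":[0,-0.002,-0.005],"dr":[0,0,0]},{"grip":0.9,"xyz":[0,-0.004,-0.01],"dr":[0,0,0]},{"grip":0.9,"xyz":[0,-0.005,-0.014],"dr":[0,0,0]},{"grip":0.9,"xyz":[0,-0.005,-0.014],"dr":[0,0,0]}]'|egrep 'eef|force'
python3 - <<'E'
from h import *
cv2.imwrite("pics/s14.png",cv2.resize(ctrl.read_camera('side')[130:270,260:400,::-1],None,fx=4,fy=4))
E
```

```text
eef_pos: [0.5892, -0.1815, 0.1081]
contact_force: [17.5, -6.2, -32.3]
```

View pics/s14.png

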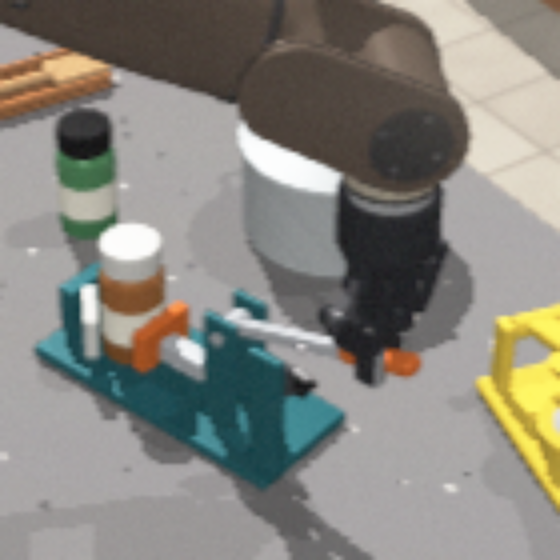

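```bash
python3 -m jog '[{"grip":0.9,"xyz":[0,0.002,0.004],"dr":[0,0,0]},{"grip":0.9,"xyz":[0,0.003,0.008],"dr":[0,0,0]},{"grip":0.9,"xyz":[0,0.003,0.009],"dr":[0,0,0]},{"grip":0.9,"xyz":[0,0.003,0.009],"dr":[0,0,0]}]'|egrep 'eef|force'
python3 - <<'E'
from h import *
cv2.imwrite("pics/w15.png",ctrl.read_camera('wrist')[:,:,::-1])
im=ctrl.read_camera('top')[160:260,240:400,::-1]
cv2.imwrite("pics/t15.png",cv2.resize(im,None,fx=4,fy=4))
E
```

```text
eef_pos: [0.5896, -0.182, 0.1054]
contact_force: [3.0, 5.0, -6.2]
```

View pics/w15.png

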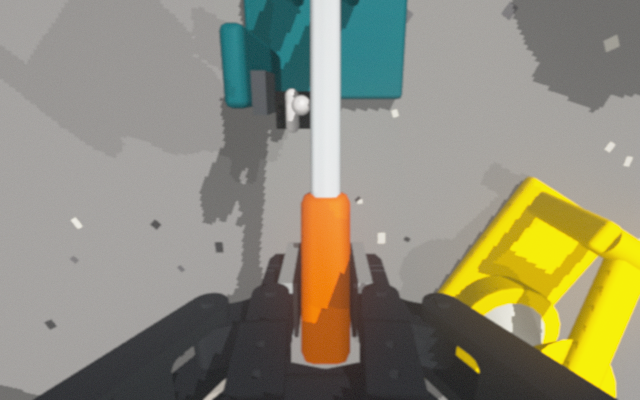

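View pics/t15.png

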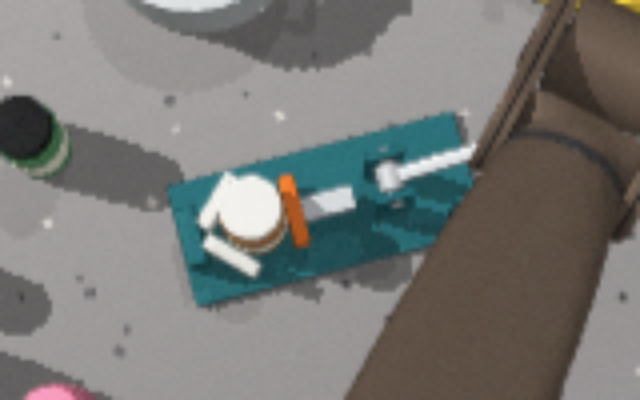

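```bash
python3 -m jog '[{"grip":0.7,"xyz":[0,0,0],"dr":[0,0,0]},{"grip":0.5,"xyz":[0,0,0],"dr":[0,0,0]},{"grip":0.4,"xyz":[0,0,0],"dr":[0,0,0]},{"grip":0.3,"xyz":[0,0,0],"dr":[0,0,0]},{"grip":0.3,"xyz":[0,0,0],"dr":[0,0,0]}]'
python3 - <<'E'
from h import *
cv2.imwrite("pics/w16.png",ctrl.read_camera('wrist')[:,:,::-1])
cv2.imwrite("pics/s16.png",cv2.resize(ctrl.read_camera('side')[130:270,260:400,::-1],None,fx=4,fy=4))
E
```

```text
time: 20.68
eef_pos: [0.5908, -0.1845, 0.1078]
tcp_rot: [0.99, 0.143, 0.0, 0.001]
contact_force: [0.3, -0.4, 0.4]
opening: 0.696
```

View pics/w16.png

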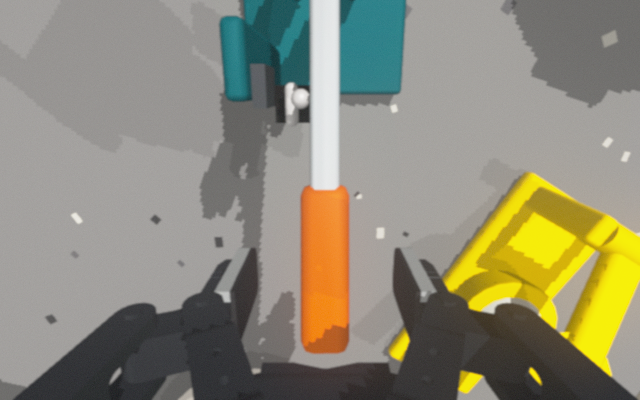

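View pics/s16.png

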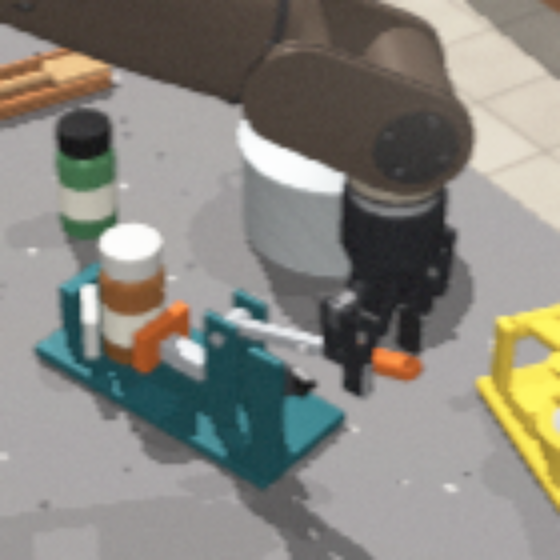

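```bash
python3 -m jog '[{"grip":0.3,"xyz":[0,0,-0.02],"dr":[0,0,0]},{"grip":0.3,"xyz":[0,0,-0.05],"dr":[0,0,0]},{"grip":0.3,"xyz":[0,0,-0.09],"dr":[0,0,0]},{"grip":0.3,"xyz":[0,0,-0.13],"dr":[0,0,0]},{"grip":0.3,"xyz":[0,0.02,-0.16],"dr":[0,0,0]},{"grip":0.3,"xyz":[0,0.04,-0.16],"dr":[0,0,0]},{"grip":0.3,"xyz":[0,0.04,-0.16],"dr":[0,0,0]},{"grip":0.3,"xyz":[0,0.04,-0.16],"dr":[0,0,0]}]'
python3 - <<'E'
from h import *
t=ctrl.get_state()['time']
s=ctrl.read_camera('side')[:,:,::-1]; tp=ctrl.read_camera('top')[:,:,::-1]
cv2.imwrite('pics/sf17.png',s);cv2.imwrite('pics/tf17.png',tp)
cv2.imwrite("pics/s17.png",cv2.resize(s[140:260,240:380],None,fx=5,fy=5,interpolation=cv2.INTER_CUBIC))
cv2.imwrite("pics/t17.png",cv2.resize(tp[160:260,240:400],None,fx=5,fy=5,interpolation=cv2.INTER_CUBIC))
for a in (.1,.18,.25,.3,.35,.4):
    f=[clamp(-.06-r*np.cos(.5-a),0,.1+r*np.sin(.5-a)) for r in (.115,.15,.185)]
    print(a,[proj('side',p).round(1) for p in f])
hsv=cv2.cvtColor(s,cv2.COLOR_BGR2HSV); m=cv2.inRange(hsv,(3,170,120),(15,255,255)); m[:190]=0; n,l,q,c=cv2.connectedComponentsWithStats(m)
for i in range(1,n):
    if q[i,4]>15: print(q[i],c[i])
print(t)
E
```

```text
time: 21.45
eef_pos: [0.6017, -0.2229, 0.2671]
tcp_rot: [0.99, 0.142, 0.0, -0.0]
contact_force: [0.2, 0.1, -1.2]
opening: 0.7
0.1 [array([345.9, 213.5]), array([354.5, 214.5]), array([363.4, 215.6])]
0.18 [array([346.6, 216.1]), array([355.5, 217.9]), array([364.6, 219.8])]
0.25 [array([347.1, 218.3]), array([356.1, 220.9]), array([365.4, 223.5])]
0.3 [array([347.4, 219.9]), array([356.4, 222.9]), array([365.7, 226.1])]
0.35 [array([347.6, 221.4]), array([356.7, 224.9]), array([366. , 228.6])]
0.4 [array([347.7, 222.9]), array([356.8, 226.9]), array([366.1, 231. ])]
[293 206  14  17 108] [299.11111111 213.65740741]
[345 216  20   9 104] [354.90384615 219.92307692]
21.45
```

View pics/s17.png

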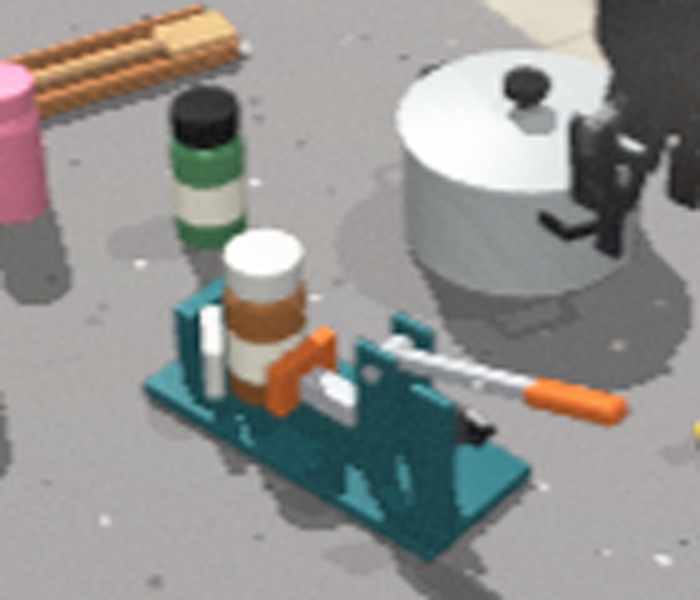

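View pics/t17.png

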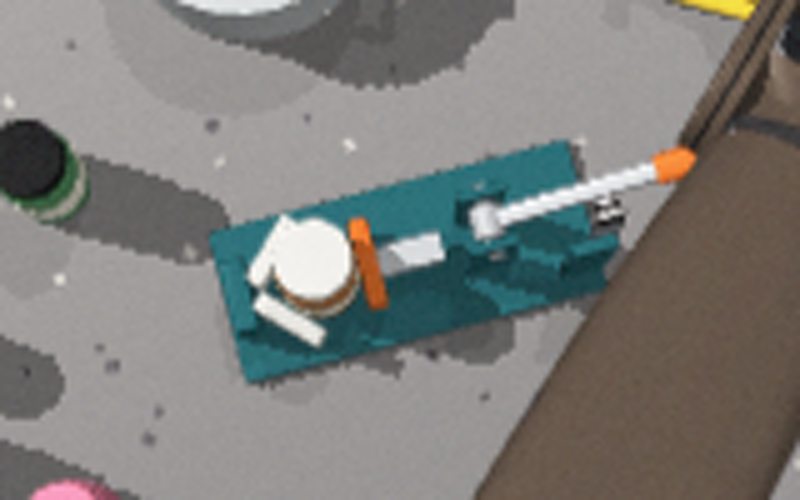

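Run:
```python
from h import *
def comps(f,lo,hi,box):
    im=cv2.imread(f);hsv=cv2.cvtColor(im,cv2.COLOR_BGR2HSV);m=cv2.inRange(hsv,lo,hi);k=np.zeros_like(m);x,y,w,h=box;k[y:y+h,x:x+w]=1;m*=k
    n,l,q,c=cv2.connectedComponentsWithStats(m); return [(q[i].tolist(),c[i]) for i in range(1,n) if q[i,4]>25]
O=((3,170,120),(15,255,255))
for f in('pics/side0.png','pics/sf17.png'): print(f,[ (a,b.round(1)) for a,b in comps(f,*O,(280,180,110,70))])
f=[proj('side',clamp(-.06-r*np.cos(.5),0,.1+r*np.sin(.5))).round(1) for r in(.115,.15,.185)];print('pred0',f)
for f in('pics/top0.png','pics/tf17.png'):
  for a,b in comps(f,*O,(295,195,35,35)):
    d=onz('top',b,.062)-C0; print('jaw',a,(d@cx).round(4),(d@cy).round(4))
lids=comps('pics/tf17.png',(0,0,150),(180,60,255),(285,195,35,40)); print(lids)
import cv2
for uv in ((240+314/5,160+259/5),):
  d=onz('top',uv,.127)-C0; print('lid',(d@cx).round(4),(d@cy).round(4))
# side view lid top ellipse centre (263,253)/5
d=onz('side',(240+263/5,140+250/5),.127)-C0; print('lid side',(d@cx).round(4),(d@cy).round(4))
# initial jar for bias
```

```text
pics/side0.png [([291, 205, 13, 16, 100], array([296.6, 212. ])), ([343, 208, 19, 6, 101], array([351.9, 210.5]))]
pics/sf17.png [([293, 206, 14, 17, 108], array([299.1, 213.7])), ([345, 216, 20, 9, 104], array([354.9, 219.9]))]
pred0 [array([344.7, 210.3]), array([353. , 210.2]), array([361.5, 210.1])]
jaw [306, 205, 8, 17, 63] 0.0381 0.0014
jaw [310, 204, 7, 18, 62] 0.0257 0.0009
[([285, 195, 35, 25, 450], array([299.06444444, 205.22444444])), ([291, 218, 14, 11, 59], array([297.3559322, 223.3220339]))]
lid 0.0585 -0.0001
lid side 0.0569 0.0013
```

```bash
python3 -m jog '[{"grip":0.3,"xyz":[0,-0.03,0],"dr":[0,0,0]},{"grip":0.3,"xyz":[0,-0.07,0],"dr":[0,0,0]},{"grip":0.3,"xyz":[0,-0.11,0],"dr":[0,0,0]},{"grip":0.3,"xyz":[0,-0.15,0],"dr":[0,0,0]},{"grip":0.3,"xyz":[0,-0.19,0],"dr":[0,0,0]},{"grip":0.3,"xyz":[0,-0.22,0],"dr":[0,0,0]},{"grip":0.3,"xyz":[0,-0.22,0],"dr":[0,0,0]},{"grip":0.3,"xyz":[0,-0.22,0],"dr":[0,0,0]},{"grip":0.3,"xyz":[0,-0.22,0],"dr":[0,0,0]}]'
python3 - <<'E'
from h import *
st=ctrl.get_state();im=ctrl.read_camera('wrist')[:,:,::-1].copy();cv2.imwrite("pics/w18.png",im)
for n,p in (('seat',(.06,0,.012)),('top',(.06,0,.127)),('lidb',(.06,0,.102))): print(n,proj('wrist',clamp(*p),st))
E
```

```text
time: 22.3
eef_pos: [0.5391, -0.011, 0.2662]
tcp_rot: [0.99, 0.143, -0.001, -0.0]
contact_force: [0.1, 0.4, 0.5]
opening: 0.698
seat [326.56538537  82.24687843]
top [327.23692052  78.52666873]
lidb [327.05030118  79.56051346]
```

View pics/w18.png

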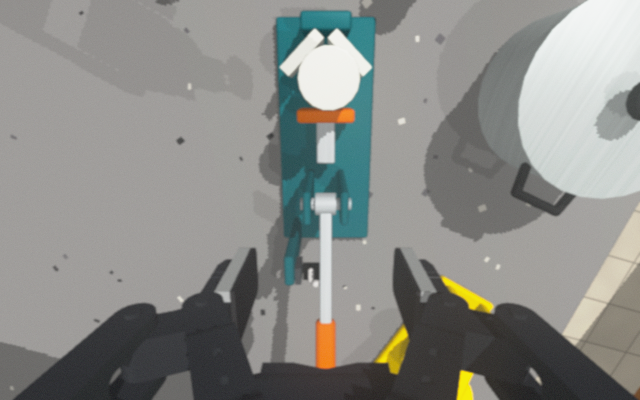

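The lid centre is at (328,78) and the seat axis projects to (327,78). No body shows around the lid, so the jar is upright and home. The jaw is against it and the gripper is clear.

```bash
python3 -c "
from plant import ctrl
print(ctrl.sign_off())"
```

```text
the job is handed in; nothing more can be done
None
```

The jar is clamped upright in the vee, the lever is back up, and I handed the job in at about 22 s of the 72 s allowed. No verdict came back.

- **Lever down:** I pushed it down in 1–2 mm steps. It caught at about 0.6 rad, where the force rose to about 7.4 N and then dropped. After I backed off, the tool force was about zero and the side picture showed the lever staying down.
- **Jar placed:** I set it on the base about 6 mm short of the seat, and it stood upright after I let go.
- **Lever up:** I gripped the lever, lifted it off the catch and followed it up. I lifted about 3–5 mm too far, and the tool force reached about 37 N for a moment because the jaw was already holding the jar. I eased back and opened the fingers.

**Last checks**
- The wrist camera put the lid centre within about 1 pixel of the seat axis, with no tilt visible.
- The top and side cameras put the lid 1.5–3 mm short of the seat, towards the jaw. That is about the 2 mm calibration error and inside the 6 mm limit.
- The lever angle came out at about 0.22 rad from the pictures, against the expected 0.18 and the 0.30 limit.
- I saw the jaw against the jar but could not measure its pressing force.
- The gripper finished clear at 0.27 m, and the other things showed no visible movement in the pictures.

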